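# Open the terminal cover of a bench DC box

## Robot

A 6-joint arm with a two-finger parallel gripper is mounted at the origin on the work surface. World frame = base frame: x ahead of the robot, y to its left, z up, the work surface at z = 0. Lengths are in mm, angles in rad, forces in N, time in s.
With the tool pointing down it reaches from about 250 to 775 mm from the base axis. Payload 8.9 kg.
Tool frame: the origin (TCP) lies between the finger pads; the fingertips stand 14 mm ahead of it and the grasp point (between the pads) lies 5 mm behind it; x points along the fingers, y is the direction in which the jaws open and shut, and the axes are right-handed (so a half turn about x gives the same grasp; the last joint's range is limited). The gripper opens to 85 mm and grips with 20 to 120 N. Pads are 22 mm wide; open, the fingers measure 114 mm over their backs; the gripper's body (76 mm by 85 mm) begins 54 mm behind the grasp point. The pads swing forward as they close: fully open they stand 13 mm farther back than shut.
Start: joints at [-1.33, 0.291, -0.153, 1.127, 0, 1.431], TCP at [194.637, -487.586, 245.305] pointing down, gripper open.
Joint ranges: [-2.52, 2.52], [-0.91, 1.74], [-1.3, 1.37], [-1.96, 2.02], [-1.52, 1.47], [-3.14, 3.14]. Speed limits (rad/s): [2.22, 2.22, 2.79, 3.14, 3.14, 3.14].

## Interface

Orientations are given as a unit quaternion [x, y, z, w].
In Python, from rig import bot, vision gives the robot as it stands. The module is installed in compiled form; this text tells all that it offers.
- The arm moves only by the tool carry_out, never from a script. Its argument "increments" is a list of rows, each a list of 3 entries, a list of its own where there are three numbers: the shift along the tool's x, y, z in m, then the turn about the tool's x in rad, then the opening in per cent of the stroke, from 0 (shut) to 100 (fully open). In form: [[[dx, dy, dz], spin, jaw], ...]. A call has 1 to 12 rows; each row is the pose to reach, as a shift and turn from the pose commanded when the call began, along the tool's axes at that moment; what a row does not reach only later rows make up. A row lasts 1/10 s, in which the tool goes at most 50 mm and 8.59 degrees, less where a joint would pass 70% of its speed; a pose out of reach is approached as far as the arm can. A call with a gripper value outside its range is refused whole. The fingers move at their own pace and stop on an object; "force" is the grip in N (left out, the last holds). Time passes only in rows, so rows that repeat a pose let the fingers close. It gives the time, the measured TCP pose, the force and the opening at its end, in the units of the state.
- bot.state(): the state, without advancing time (a new reading comes with each control period).
- vision.capture(name): name is "scene" or "top"; returns a dict with "pixels" (384x512x3 uint8, red, green, blue), "range_z" (384x512 float32, mm along the optical axis (not along the pixel's ray), 0 where there is no reading), "K" (3x3 intrinsics, pixels), "rvec" (rotation vector, rad) and "tvec" (3), from world to camera coordinates, as OpenCV has them. Camera axes: x right, y down, z forward; pixel columns grow to the right and rows downward; lengths in mm; the calibration is good to about 2 mm. A picture is of the moment at which its call begins.
- bot.finish_job(): hands the job in, once; it reports no verdict.
The state is a dict: "time_s": time; "q": joint angles; "qd": joint speeds; "tau": joint torques, N m; "eef_pos": TCP position; "ee_rot": TCP orientation; "force": force on the tool from outside, world axes, zero at the start; "torque": the same for the moment, N m; "gripper_width": opening from 0.0 (shut) to 1.0 (fully open).
Only numpy, scipy, OpenCV 4.12 (cv2) and the standard library are available. Lean on these libraries where they do the work, as an engineer would, in place of code of your own. Each camera call takes 0.05 s, during which the arm holds its last target. There are 200 camera calls.

## Task

Open the terminal box on the repair bench: press the orange snap tab in with a fingertip until it is fully in and stays down, then push the released teal cover by its pale ridge along its rails, over the tab and up to the end stop, so that the terminals lie fully uncovered. Only press and push: do not lift the cover out of its rails, and leave the bottle, the tin and the screwdriver where they are.

Things in the scene. Friction and masses are not known exactly. Their poses are not given: they have to be found in the camera images.
- dcbox: Grey terminal box fixed to the bench, 182 (x) x 108 (y) x 72 mm high. Origin: centre of its underside; z up. +x is the way the cover slides open. From -x to +x: seat with terminals (x -83 to -3 mm), orange tab (x -1 to 43), empty end of the rails, 70 mm high end stop (inner face x = 83). Rails: z = 60 mm, |y| above 36 mm; between them 72 mm is open or lower.
- cover: Teal sliding cover, loose, about 70 g: plate 76 (x, along the slide) x 90 x 6 mm with a cross ridge. Origin: centre of the plate's underside; its x along the box's x. Shut: at about x = -42 mm in the box's frame; against the end stop: +45 mm, a slide of 87 mm. Plate top at z = 66 mm throughout. The tab blocks it while it stands up.
- ridge (a point): Centre of the cover's pale ridge, 8 mm (x) x 50 mm (y), rising 16 mm above the plate (top at z = 82 mm); the point is 8 mm above the plate. Push on its -x side, where 46 mm of flat plate lie behind it.
- tab_top (a point): Centre of the top of the orange snap tab, a pad 44 x 44 mm, pressed straight down. Standing up its top is at z = 66 mm; pressed in it is at 57 mm, below the rails, and the cover passes over it. 25 mm ahead of the edge of the shut cover.
- tab (a joint): Travel of the snap tab in m: 0 standing up (locked), 0.009 fully in. A stiff detent: it resists with about 4 N all the way, stops hard when fully in, and stays where it is left.
- flux: Loose small amber bottle, 34 mm in diameter, 75 mm high, beside the box; origin at the centre of its foot. Leave alone.
- tin: Loose round metal tin, 58 mm in diameter, 34 mm high, beside the box; origin at the centre of its foot. Leave alone.
- driver: Loose screwdriver with a yellow handle, 150 mm long, lying near the end-stop end of the box; origin on its underside near the middle, its x along the shaft. Leave alone.
- bay (a point): Centre of the terminal bay's mouth below the shut cover, at box x = -44 mm, z = 60 mm. Above the seat's two sides dark lips (z 68 to 72 mm) reach over the cover's outer 4 mm and hold it down, 82 mm free between them; past x = -3 mm only guides 4 mm high stand beside the rails.
Things that resemble listed ones, but are neither listed nor needed, are in the scene too. Of the things shaped like the dcbox, the grey one is meant. Of the things shaped like the cover, the teal one is meant.

How it is judged (in metres and radians):
On the way, in this order (a step that is already met when the one before it is completed fails the run):
1. the snap tab is pressed in while the cover is still shut (value of joint tab above 0.007 m and x of cover in the frame of dcbox below -0.025 m), for 0.2 s.
2. the cover is pushed along the rails off its seat (x of cover in the frame of dcbox above 0.036 m and z of cover in the frame of dcbox below 0.066 m), for 0.2 s.
At the end, for the whole second after the job is handed in: The tab is in (over 6.5 mm); the cover lies flat and still on the rails (within 4 mm in height, 6 mm sideways, 0.08 rad), within 9 mm of the end stop; bottle, tin and screwdriver within 20 mm of where they stood (value of joint tab above 0.0065 m and x of cover in the frame of dcbox between 0.036 and 0.049 m and y of cover in the frame of dcbox between -0.006 and 0.006 m and z of cover in the frame of dcbox between 0.056 and 0.064 m and angle between cover's own z axis and vertical below 0.08 rad and linear speed of cover below 0.01 m/s and distance of each of flux, tin, driver from where it was at the start of the episode below 0.02 m); the robot touches nothing.
It fails at once if the cover is lifted out of its rails or tipped up (z of cover in the frame of dcbox above 0.072 m or angle between cover's own z axis and vertical above 0.25 rad).
It fails at once if bottle, tin or screwdriver is moved or knocked over (distance of any of flux, tin, driver from where it was at the start of the episode above 0.02 m or angle between any of flux, tin's own z axis and vertical above 0.4 rad).
It also fails if it takes over 42 s, if anything falls off the work surface, if the arm or the gripper's body presses on something with over 40 N, if the wrist force passes 120 N, or if a joint passes its speed limit or range.

## Working session

There is one attempt and no reset: what is moved stays moved. The work goes in short steps, Python scripts to look and compute and a tool call to move; the robot and the scene stay as the last step left them, time stands still between calls to the robot, and variables do not carry over. Pictures are saved under pics/ and viewed, about 8 in all and at most 12, crops included, and the job is handed in when it is done.

Besides the shell and the picture viewer there is one more tool, called after "Emit:" as name(argument=value, ...), one argument or row to a line, values as JSON. carry_out: Moves the arm, as the interface text tells. Its arguments: {"type":"object","properties":{"increments":{"type":"array"},"force":{"type":"number"}},"required":["increments"]}

```bash
mkdir -p pics; cat > h.py <<'E'
import numpy as np, cv2
from rig import bot, vision
def cap(n,f=None):
    c=vision.capture(n); c['R']=cv2.Rodrigues(np.array(c['rvec'],float))[0]; c['t']=np.array(c['tvec'],float).reshape(3)
    if f: cv2.imwrite('pics/'+f,c['pixels'][:,:,::-1])
    return c
def cloud(c):
    v,u=np.mgrid[0:384,0:512]; z=c['range_z'].astype(float); K=c['K']
    P=np.stack([(u-K[0][2])/K[0][0]*z,(v-K[1][2])/K[1][1]*z,z],-1)
    return (P-c['t'])@c['R']
E
python3 - <<'E'
from h import *
a=cap('top');b=cap('scene')
cv2.imwrite('pics/a.png',a['pixels'][:,:,::-1]);cv2.imwrite('pics/b.png',b['pixels'][:,:,::-1])
s=bot.state();print({k:np.round(s[k],4) for k in s})
for c in(a,b):print(np.round(-c['R'].T@c['t']),c['K'][0])
E
```

```text
{'time_s': np.float64(0.1), 'q': array([-1.3303,  0.2912, -0.154 ,  1.1267, -0.    ,  1.4315]), 'qd': array([ 0.0006, -0.0014,  0.0011, -0.0004, -0.0005, -0.0007]), 'tau': array([ 1.10000e-03, -5.37976e+01,  3.31920e+01,  9.30000e-03,
       -2.00000e-04, -0.00000e+00]), 'eef_pos': array([ 194.567 , -487.2169,  244.8083]), 'ee_rot': array([-0.6944, -0.1339,  0.6944, -0.1331]), 'force': array([-0.2073, -0.1402, -0.0417]), 'torque': array([-0.0065,  0.0093,  0.0313]), 'gripper_width': np.float64(0.9982)}
[492.  32. 840.] [415.07357243   0.         257.2118548 ]
[1113.   89.  720.] [435.72218691   0.         253.56950535]
```

View pics/a.png

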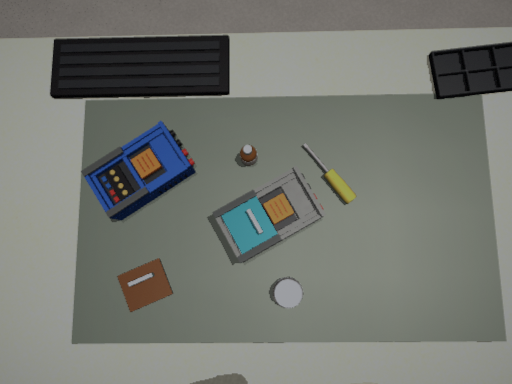

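View pics/b.png

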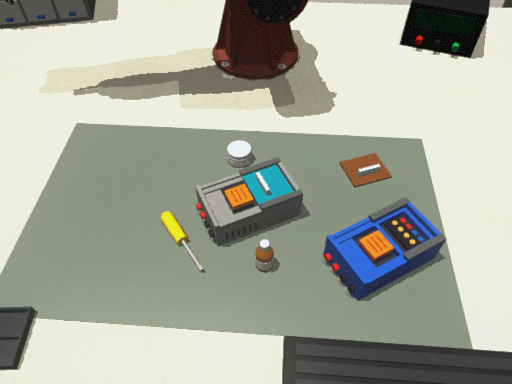

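The top view shows the grey box at about (268,217), teal cover at (248,225), ridge at (255,221) and tab at (279,208). The slide direction is right and slightly up. The blue box at (140,170) and the brown cover at (145,285) are decoys. Next I'll measure the points.

```bash
cat >> h.py <<'E'
def meas(c,v=True):
    P=cloud(c); hsv=cv2.cvtColor(c['pixels'],cv2.COLOR_RGB2HSV); H,S,V=[hsv[...,i].astype(int) for i in range(3)]
    ok=(c['range_z']>0)&(P[...,0]>250)&(P[...,0]<600)&(P[...,1]<110)&(P[...,1]>-150)
    out={}
    for n,m,zr in(('teal',(H>80)&(H<100)&(S>120),(55,76)),('orange',(H>5)&(H<18)&(S>150),(45,75)),('ridge',(S<60)&(V>130),(74,90)),('box',S<60,(55,80))):
        m=m&ok&(P[...,2]>zr[0])&(P[...,2]<zr[1])
        m=m.astype(np.uint8); k,L,st,ce=cv2.connectedComponentsWithStats(m,connectivity=8)
        if k<2: continue
        m=L==1+np.argmax(st[1:,4]); p=P[m]; r=cv2.minAreaRect(p[:,:2].astype(np.float32))
        out[n]=p
        if v: print(n,len(p),'mean',p.mean(0).round(1),'z',np.percentile(p[:,2],[5,50,95]).round(1),'rect',np.round(r[0],1),np.round(r[1],1),round(r[2],1))
    return out
E
python3 - <<'E'
from h import *
for n in('top','scene'): print(n);meas(cap(n))
E
```

```text
top
teal 1559 mean [551.4  66.7  66. ] z [63.8 66.  68.2] rect [553.3  66.7] [81.3 76.2] 29.1
orange 41 mean [584.1  11.9  66.1] z [64.3 66.  68.1] rect [583.6  11.5] [31.3  4.5] 29.8
ridge 109 mean [558.5  55.5  82. ] z [79.8 82.  84.2] rect [558.6  55.6] [48.4  7.4] 28.6
box 1259 mean [545.9   3.3  64.6] z [55.8 64.  73.1] rect [558.2  20.7] [ 73. 182.] 28.8
scene
teal 1011 mean [551.5  65.6  66.3] z [64.3 66.4 68.3] rect [550.9  67.3] [84.9 80.1] 29.5
orange 385 mean [582.   12.5  65.5] z [60.8 66.2 68.1] rect [576.6   9.8] [59.4 49.1] 27.1
ridge 85 mean [559.8  55.7  81.8] z [79.2 82.1 83.9] rect [559.1  55.7] [50.4  8.2] 28.2
box 1023 mean [547.2   1.1  64.4] z [55.8 63.7 73. ] rect [554.1  18.9] [ 68.2 182.7] 27.9
```

```bash
cat >> h.py <<'E'
from scipy.spatial.transform import Rotation as Ro
A=np.deg2rad(-61.0); U=np.array([np.cos(A),np.sin(A),0]); W=np.array([-U[1],U[0],0])
TAB=np.array([582.6,12.5,66.]); O=TAB-21*U; O[2]=0   # box origin
def box(x,y,z): return O+x*U+y*W+[0,0,z]
def go(p,s=None):
    s=s or bot.state(); R=Ro.from_quat(s['ee_rot']).as_matrix()
    print('shift(m)',(R.T@(np.array(p)-s['eef_pos'])/1000).round(4),'R cols',R.T.round(3).tolist())
    d=s['eef_pos']-O; print('tcp in box',np.round([d@U,d@W,d[2]],1),'F',s['force'].round(2),'w',s['gripper_width'],'t',s['time_s'],'q',s['q'].round(2))
    y=R[:,1]; sp=np.arctan2(R[:,2]@W,y@W); print('spin to y||W',round(sp,3),'or',round(sp-np.sign(sp)*np.pi,3))
E
python3 - <<'E'
from h import *
print('O',O)
go(box(21,0,120))
o=meas(cap('top'),0)
for n in o:
    d=o[n]-O; print(n,[ (round(np.percentile(d@a,1),1),round(np.percentile(d@a,99),1)) for a in(U,W)])
E
```

```text
O [572.41899797  30.86701385   0.        ]
shift(m) [ 0.1253 -0.3203 -0.5457] R cols [[-0.0, 0.001, -1.0], [0.371, -0.929, -0.001], [-0.929, -0.371, -0.0]]
tcp in box [ 270.1 -581.7  245. ] F [-0.54 -0.04  0.02] w 0.997785644210132 t 0.2 q [-1.33  0.29 -0.15  1.13  0.    1.43]
spin to y||W -1.697 or 1.445
teal [(np.float64(-77.5), np.float64(-3.3)), (np.float64(-39.2), np.float64(40.0))]
orange [(np.float64(10.0), np.float64(14.7)), (np.float64(-14.5), np.float64(15.2))]
ridge [(np.float64(-32.0), np.float64(-24.8)), (np.float64(-23.5), np.float64(23.7))]
box [(np.float64(-88.3), np.float64(91.6)), (np.float64(-53.8), np.float64(8.4))]
```

Emit:
carry_out(
  increments=[
    [[0.004, -0.025, -0.043], -0.13, 0],
    [[0.008, -0.05, -0.086], -0.27, 0],
    [[0.012, -0.075, -0.129], -0.4, 0],
    [[0.016, -0.1, -0.172], -0.54, 0],
    [[0.02, -0.125, -0.215], -0.67, 0],
    [[0.024, -0.15, -0.258], -0.81, 0],
    [[0.028, -0.175, -0.301], -0.94, 0],
    [[0.032, -0.2, -0.344], -1.08, 0],
    [[0.036, -0.225, -0.387], -1.21, 0],
    [[0.04, -0.25, -0.43], -1.35, 0],
    [[0.045, -0.28, -0.473], -1.48, 0],
    [[0.05, -0.3, -0.51], -1.6, 0],
  ],
)

```text
time_s: 1.45
eef_pos: [557.9, -17.4, 195.1]
ee_rot: [0.386, 0.592, -0.386, 0.592]
force: [0.3, -1.5, 0.7]
gripper_width: 0.003
```

```bash
python3 -c "
from h import *
go(box(20,0,100))"
```

```text
shift(m) [ 0.0952  0.0346 -0.0184] R cols [[0.0, 0.0, -1.0], [0.915, 0.403, 0.0], [0.403, -0.915, -0.0]]
tcp in box [ 35.2 -36.1 195.1] F [ 0.28 -1.5   0.69] w 0.002689120375465234 t 1.45 q [-0.16  0.39 -0.15  1.03  0.    0.99]
spin to y||W -0.091 or 3.051
```

Emit:
carry_out(
  increments=[
    [[0.03, 0.017, -0.009], -0.05, 0],
    [[0.06, 0.034, -0.018], -0.097, 0],
    [[0.08, 0.034, -0.018], -0.097, 0],
    [[0.08, 0.034, -0.018], -0.097, 0],
    [[0.08, 0.034, -0.018], -0.097, 0],
  ],
)

```text
time_s: 1.95
eef_pos: [580.9, 10.0, 115.6]
ee_rot: [0.359, 0.609, -0.359, 0.609]
force: [0.1, -0.6, 1.3]
gripper_width: -0.001
```

```bash
python3 - <<'E'
from h import *
go(box(20,0,82))
c=cap('scene');cv2.imwrite('pics/c.png',cv2.resize(c['pixels'][120:280,150:350,::-1],None,fx=4,fy=4)[:600])
E
```

```text
shift(m) [ 0.0336  0.0027 -0.0023] R cols [[-0.001, -0.0, -1.0], [0.875, 0.484, -0.001], [0.484, -0.875, -0.0]]
tcp in box [ 22.4  -2.7 115.6] F [ 0.09 -0.55  1.31] w -0.0005240739721546673 t 1.95 q [-0.11  0.5  -0.2   0.88 -0.    0.96]
spin to y||W -0.0 or 3.141
```

View pics/c.png

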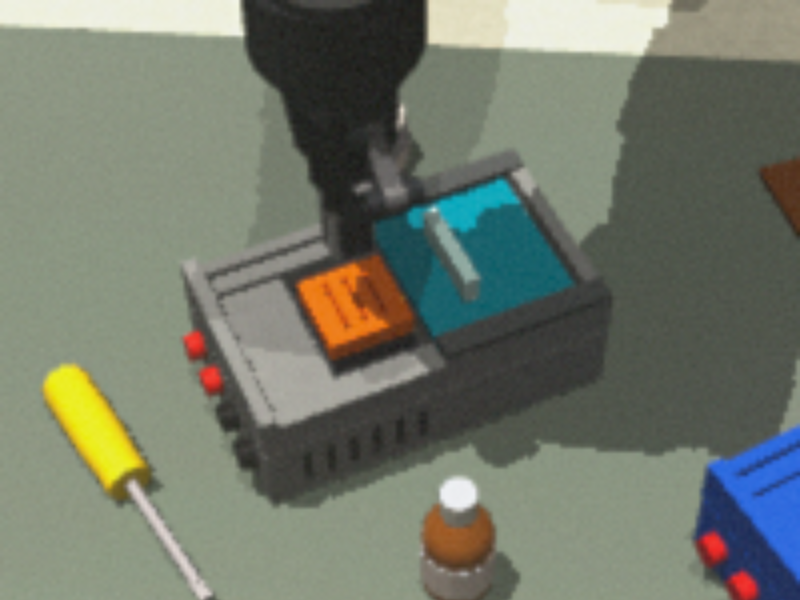

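The closed fingers hang over the tab: the tip is at crop (350,250) and the tab at (355,310), which fits a tip about 35 mm above it. Descending.

Emit:
carry_out(
  increments=[
    [[0.015, 0.003, -0.002], 0, 0],
    [[0.026, 0.003, -0.002], 0, 0],
    [[0.032, 0.003, -0.002], 0, 0],
    [[0.034, 0.003, -0.002], 0, 0],
    [[0.037, 0.003, -0.002], 0, 0],
    [[0.039, 0.003, -0.002], 0, 0],
    [[0.039, 0.003, -0.002], 0, 0],
  ],
)

```text
time_s: 2.7
eef_pos: [582.9, 13.2, 76.5]
ee_rot: [0.359, 0.609, -0.359, 0.609]
force: [-0.2, 0.6, -0.0]
gripper_width: -0.004
```

Emit:
carry_out(
  increments=[
    [[0.002, 0, 0], 0, 0],
    [[0.004, 0, 0], 0, 0],
    [[0.005, 0, 0], 0, 0],
  ],
)

```text
time_s: 3.0
eef_pos: [583.0, 13.3, 71.3]
ee_rot: [0.359, 0.609, -0.359, 0.609]
force: [-1.3, -1.4, 4.0]
gripper_width: 0.0
```

Emit:
carry_out(
  increments=[
    [[0.001, 0, 0], 0, 0],
    [[0.002, 0, 0], 0, 0],
  ],
)

```text
time_s: 3.2
eef_pos: [583.1, 13.3, 70.3]
ee_rot: [0.359, 0.609, -0.359, 0.61]
force: [-6.1, -1.4, 21.5]
gripper_width: -0.001
```

Hard stop felt at 21 N. I'll hold briefly, lift and move behind the ridge at height.

Emit:
carry_out(
  increments=[
    [[0, 0, 0], 0, 0],
    [[0, 0, 0], 0, 0],
    [[0, 0, 0], 0, 0],
    [[-0.02, 0, 0], 0, 0],
    [[-0.045, 0, 0], 0, 0],
    [[-0.045, 0, -0.03], 0, 0],
    [[-0.045, 0, -0.06], 0, 0],
    [[-0.045, 0, -0.076], 0, 0],
    [[-0.045, 0, -0.076], 0, 0],
    [[-0.045, 0, -0.076], 0, 0],
  ],
)

```text
time_s: 4.2
eef_pos: [546.3, 79.7, 114.2]
ee_rot: [0.359, 0.609, -0.359, 0.61]
force: [1.1, -0.5, -1.3]
gripper_width: 0.004
```

```bash
python3 - <<'E'
from h import *
go(box(-55,0,85))
c=cap('scene');cv2.imwrite('pics/d.png',cv2.resize(c['pixels'][120:270,150:350,::-1],None,fx=4,fy=4))
o=meas(c)
for n in o:
    d=o[n]-O; print(n,[ (round(np.percentile(d@a,1),1),round(np.percentile(d@a,99),1)) for a in(U,W)])
E
```

```text
shift(m) [ 0.0292 -0.0009  0.0004] R cols [[0.0, -0.0, -1.0], [0.874, 0.485, 0.0], [0.485, -0.874, 0.0]]
tcp in box [-55.4   0.9 114.2] F [ 1.08 -0.45 -1.25] w 0.004061679930737336 t 4.2 q [ 0.01  0.45 -0.29  0.84 -0.    1.08]
spin to y||W 0.001 or -3.141
teal 931 mean [554.9  64.8  66.4] z [64.3 66.4 68.3] rect [551.8  67. ] [85.2 78.9] 28.6
orange 378 mean [582.3  12.3  56.5] z [51.1 56.9 58.9] rect [580.3   8.8] [54.4 43.7] 28.4
ridge 82 mean [560.1  55.8  82. ] z [79.9 82.  84.1] rect [559.7  56.2] [49.4  9. ] 29.2
box 854 mean [555.  -17.4  63.4] z [55.8 61.8 73. ] rect [553.4   6.5] [ 57.8 160.8] 31.5
teal [(np.float64(-76.8), np.float64(-2.9)), (np.float64(-41.6), np.float64(36.6))]
orange [(np.float64(1.5), np.float64(44.2)), (np.float64(-23.3), np.float64(22.8))]
ridge [(np.float64(-32.2), np.float64(-23.9)), (np.float64(-23.4), np.float64(25.6))]
box [(np.float64(-61.6), np.float64(92.3)), (np.float64(-54.1), np.float64(-3.2))]
```

View pics/d.png

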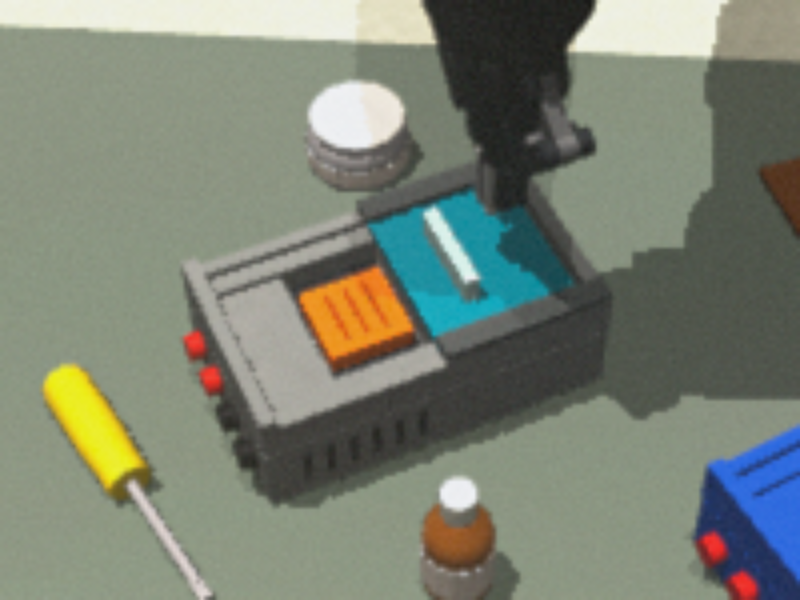

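The tab top measures z 57, so it is fully in. The cover is still shut, and the tip at crop (500,205) is behind the ridge at (455,250). Lowering and starting the push.

Emit:
carry_out(
  increments=[
    [[0.015, -0.001, 0], 0, 0],
    [[0.025, -0.001, 0], 0, 0],
    [[0.029, -0.001, 0], 0, 0],
    [[0.029, -0.001, 0], 0, 0],
    [[0.029, -0.001, 0.005], 0, 0],
    [[0.029, -0.001, 0.01], 0, 0],
    [[0.029, -0.001, 0.014], 0, 0],
    [[0.029, -0.001, 0.018], 0, 0],
    [[0.029, -0.001, 0.022], 0, 0],
    [[0.029, -0.001, 0.026], 0, 0],
    [[0.029, -0.001, 0.03], 0, 0],
  ],
)

```text
time_s: 5.35
eef_pos: [559.7, 52.8, 85.3]
ee_rot: [0.359, 0.609, -0.359, 0.609]
force: [-0.5, -0.6, -0.1]
gripper_width: 0.001
```

```bash
cat > m.py <<'E'
from h import *
go(box(40,0,85))
for v in('top','scene'):
    o=meas(cap(v),0)
    for n in o:
        d=o[n]-O; print(v,n,len(d),'z',np.median(d[:,2]).round(1),[ (round(np.percentile(d@a,1),1),round(np.percentile(d@a,99),1)) for a in(U,W)])
E
python3 m.py
```

```text
shift(m) [0.0003 0.0004 0.0654] R cols [[-0.0, 0.0, -1.0], [0.875, 0.485, 0.0], [0.485, -0.875, -0.0]]
tcp in box [-25.4  -0.4  85.3] F [-0.48 -0.56 -0.14] w 0.0006154702767375441 t 5.35 q [-0.04  0.5  -0.29  0.78  0.    1.03]
spin to y||W -0.0 or 3.141
top box 117 z 68.4 [(np.float64(74.5), np.float64(92.7)), (np.float64(-54.1), np.float64(-22.8))]
scene teal 733 z 66.4 [(np.float64(-57.8), np.float64(16.3)), (np.float64(-42.4), np.float64(36.8))]
scene orange 225 z 57.1 [(np.float64(15.9), np.float64(44.6)), (np.float64(-21.4), np.float64(21.4))]
scene ridge 88 z 82.0 [(np.float64(-13.9), np.float64(-4.6)), (np.float64(-23.0), np.float64(24.0))]
scene box 684 z 60.7 [(np.float64(-25.0), np.float64(92.3)), (np.float64(-54.5), np.float64(-1.8))]
```

Emit:
carry_out(
  increments=[
    [[0, 0, 0.006], 0, 0],
    [[0, 0, 0.012], 0, 0],
    [[0, 0, 0.018], 0, 0],
    [[0, 0, 0.024], 0, 0],
    [[0, 0, 0.03], 0, 0],
    [[0, 0, 0.036], 0, 0],
    [[0, 0, 0.042], 0, 0],
    [[0, 0, 0.047], 0, 0],
    [[0, 0, 0.052], 0, 0],
    [[0, 0, 0.056], 0, 0],
    [[0, 0, 0.06], 0, 0],
    [[0, 0, 0.062], 0, 0],
  ],
)

```text
time_s: 6.65
eef_pos: [589.8, -1.5, 85.3]
ee_rot: [0.359, 0.609, -0.359, 0.609]
force: [-0.2, 0.2, 0.8]
gripper_width: 0.001
```

```bash
python3 m.py
```

```text
shift(m) [0.0003 0.0004 0.0033] R cols [[0.0, -0.0, -1.0], [0.875, 0.485, 0.0], [0.485, -0.875, 0.0]]
tcp in box [36.7 -0.4 85.3] F [-0.22  0.15  0.77] w 0.0012473990663947583 t 6.65 q [-0.13  0.54 -0.21  0.82 -0.    0.94]
spin to y||W -0.0 or 3.141
top box 7 z 72.2 [(np.float64(-61.7), np.float64(-55.0)), (np.float64(49.0), np.float64(54.0))]
scene teal 215 z 66.3 [(np.float64(38.8), np.float64(77.9)), (np.float64(-44.3), np.float64(-4.2))]
scene orange 1 z 55.8 [(np.float64(-41.0), np.float64(-41.0)), (np.float64(-12.4), np.float64(-12.4))]
scene ridge 46 z 82.4 [(np.float64(48.2), np.float64(56.6)), (np.float64(-24.1), np.float64(2.3))]
scene box 823 z 69.0 [(np.float64(-89.1), np.float64(-5.8)), (np.float64(-53.5), np.float64(54.7))]
```

Emit:
carry_out(
  increments=[
    [[0, 0, 0.002], 0, 0],
    [[0, 0, 0.003], 0, 0],
    [[0, 0, 0.004], 0, 0],
    [[0, 0, 0.004], 0, 0],
  ],
)

```text
time_s: 7.15
eef_pos: [591.7, -4.7, 85.3]
ee_rot: [0.359, 0.609, -0.359, 0.609]
force: [-0.4, 0.0, -0.5]
gripper_width: 0.004
```

Emit:
carry_out(
  increments=[
    [[0, 0, 0.001], 0, 0],
    [[0, 0, 0.002], 0, 0],
    [[0, 0, 0.002], 0, 0],
  ],
)

```text
time_s: 7.45
eef_pos: [592.6, -6.5, 85.3]
ee_rot: [0.359, 0.609, -0.359, 0.609]
force: [-0.6, -0.7, 0.6]
gripper_width: -0.001
```

Emit:
carry_out(
  increments=[
    [[0, 0, 0.001], 0, 0],
    [[0, 0, 0.001], 0, 0],
  ],
)

```text
time_s: 7.65
eef_pos: [592.9, -6.9, 85.3]
ee_rot: [0.359, 0.61, -0.359, 0.609]
force: [-0.9, 2.4, 0.9]
gripper_width: 0.0
```

```bash
python3 m.py
```

```text
shift(m) [ 0.0003  0.0004 -0.003 ] R cols [[-0.0, 0.001, -1.0], [0.875, 0.485, 0.0], [0.485, -0.875, -0.001]]
tcp in box [43.  -0.4 85.3] F [-0.9   2.42  0.89] w 2.9689786038378965e-05 t 7.65 q [-0.14  0.55 -0.2   0.82  0.    0.93]
spin to y||W 0.0 or -3.142
top box 78 z 71.6 [(np.float64(-68.8), np.float64(-40.5)), (np.float64(36.9), np.float64(54.2))]
scene teal 186 z 66.4 [(np.float64(46.2), np.float64(82.3)), (np.float64(-44.8), np.float64(-5.6))]
scene orange 36 z 57.0 [(np.float64(1.0), np.float64(5.1)), (np.float64(-17.3), np.float64(21.9))]
scene ridge 39 z 82.6 [(np.float64(54.4), np.float64(62.6)), (np.float64(-24.6), np.float64(-1.7))]
scene box 848 z 61.6 [(np.float64(-88.9), np.float64(0.4)), (np.float64(-53.2), np.float64(27.2))]
```

The stop is reached: about 2.5 N of reaction, and the cover's front edge is at box x ≈ 82. Backing off, lifting and retreating.

Emit:
carry_out(
  increments=[
    [[0, 0, -0.004], 0, 0],
    [[0, 0, -0.01], 0, 0],
    [[0, 0, -0.01], 0, 0],
    [[-0.03, 0, -0.01], 0, 0],
    [[-0.07, 0, -0.01], 0, 0],
    [[-0.11, 0, -0.01], 0, 0],
    [[-0.13, -0.05, -0.01], 0, 0],
    [[-0.13, -0.1, -0.01], 0, 0],
    [[-0.13, -0.15, -0.01], 0, 0],
    [[-0.13, -0.19, -0.01], 0, 0],
    [[-0.13, -0.19, -0.01], 0, 0],
    [[-0.13, -0.19, -0.01], 0, 0],
  ],
)

```text
time_s: 8.95
eef_pos: [422.0, -91.1, 215.8]
ee_rot: [0.36, 0.608, -0.359, 0.609]
force: [0.2, -0.5, -0.3]
gripper_width: 0.005
```

```bash
python3 m.py; python3 - <<'E'
from h import *
c=cap('scene');cv2.imwrite('pics/e.png',cv2.resize(c['pixels'][120:270,150:350,::-1],None,fx=4,fy=4))
E
```

```text
shift(m) [0.131  0.1906 0.0058] R cols [[0.001, -0.001, -1.0], [0.876, 0.483, 0.001], [0.483, -0.876, 0.001]]
tcp in box [  33.7 -190.7  215.8] F [ 0.2  -0.47 -0.34] w 0.00505007056445145 t 8.95 q [-0.38  0.13 -0.44  1.    0.    0.68]
spin to y||W -0.002 or 3.14
top teal 997 z 66.1 [(np.float64(9.6), np.float64(82.2)), (np.float64(-44.1), np.float64(19.5))]
top orange 22 z 54.7 [(np.float64(0.7), np.float64(2.0)), (np.float64(-18.4), np.float64(19.6))]
top ridge 56 z 81.7 [(np.float64(55.0), np.float64(62.2)), (np.float64(-24.6), np.float64(-0.6))]
top box 1463 z 65.4 [(np.float64(-88.1), np.float64(91.2)), (np.float64(-53.8), np.float64(51.6))]
scene teal 656 z 66.2 [(np.float64(9.3), np.float64(81.6)), (np.float64(-44.6), np.float64(20.2))]
scene orange 37 z 56.9 [(np.float64(0.6), np.float64(5.3)), (np.float64(-21.2), np.float64(22.6))]
scene ridge 40 z 82.4 [(np.float64(55.1), np.float64(62.5)), (np.float64(-23.7), np.float64(0.5))]
scene box 1057 z 63.4 [(np.float64(-88.7), np.float64(92.3)), (np.float64(-54.4), np.float64(27.3))]
```

View pics/e.png

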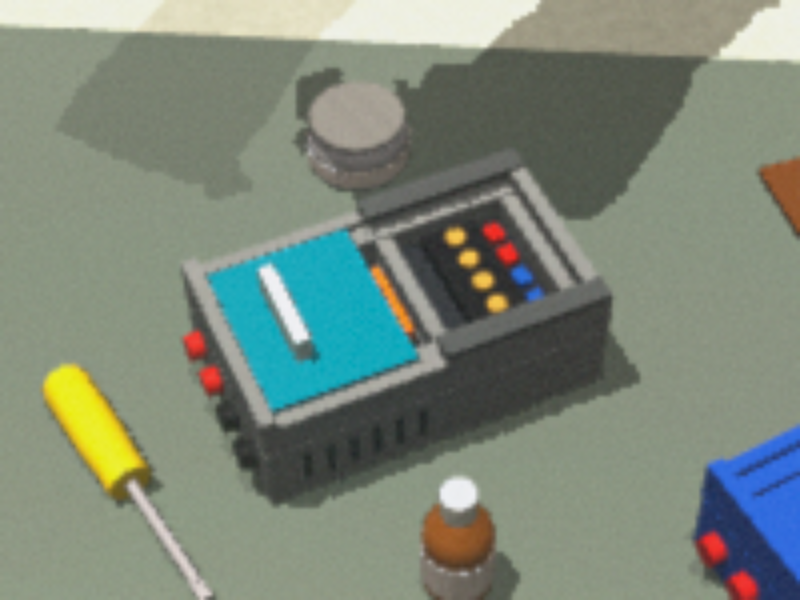

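The cover lies flat at the end stop (crop (310,315)) and the terminals are uncovered (490,270). The tab edge is low at (390,300), and the bottle, tin and driver are where they were. Handing in.

```bash
python3 -c "
from rig import bot
print(bot.finish_job())"
```

```text
the job is handed in; nothing more can be done
None
```

The terminal box is open and the job is handed in, with no verdict reported back. I pressed the orange tab in with the shut fingertips until the hard stop (about 21 N). I then pushed the teal cover by its ridge to the end stop, backed off, lifted and retreated.

**Tab:** its top measured z = 57 mm after pressing, so it is fully in. It still read 55–57 mm at the end, on the strip still in view.

**Cover:**
- Its top measured z = 66 mm, so it is flat on the rails.
- The front edge is at box x ≈ 82 mm, against the stop at 83.
- The ridge moved about 87 mm from the shut position, as specified.
- Its full sideways extent was cut off by my measuring window. I judged sideways position from the picture and the visible edge, which lies at box y ≈ -44 to -45 mm as expected.

**Other items:** the bottle, tin and screwdriver look unmoved in the final picture, though I did not measure their positions. The arm finished clear of everything at about 9 s of the 42 s allowed.

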